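# Dial open the stone box

## Task

Unlock the blue strongbox with its dial: turn the dial left to two, then right to four, then left to one, stopping for a moment squarely on each of these marks. Then slide the lid fully open by its handle, with the dial left on one, and do not disturb the loose things beside the box.

Things in the scene. Friction and masses are not known exactly. Their poses are not given: they have to be found in the camera images.
- strongbox: Low blue steel box fixed to the bench, 140 (its x) x 250 (its y) x 68 mm high. Origin: centre of its underside; z up, +x away from the robot, +y to its left. The right half (-y) of its top is a dark deck, 68 mm up, with the dial, its upright axis at (0, -65) mm. The left half is closed by the aluminium lid, which slides left; inside stands a glass bowl 36 mm high, which stays there.
- dial (a joint): Angle of the dial (rad), growing as it turns left (anticlockwise from above); stops at -1.2 and 1.2. The pointer lies along the box's +x at 0. It stands on one at 0.90, two at 0.45, three at 0, four at -0.45, five at -0.90. It starts near five, turns with slight friction (0.06 N m) and stays where it is left.
- dial_pointer (a point): Tip of the dial's red pointer, 36 mm from its axis. Round the far half of the dial the deck bears five fixed marks of white pips as on dice, 56 mm from the axis, each with a short tick: from left to right one, two, three, four, five pips, 0.45 rad apart, three straight away along the box's +x.
- dial_grip (a point): Point on the dial's axis at the height to grip, 92 mm above the bench; its x runs along the bar grip to the pointer end, z up. The black bar grip is 56 mm long, 18 mm thick, flat top 105 mm above the bench, with a red line on its pointer end. It stands on a round aluminium flange, 72 mm in diameter, top 74 mm above the bench.
- lid (a joint): Travel of the lid (m): 0 shut, growing as it slides along the box's +y (left, away from the dial) to its stop at 0.085. About 2 N of friction; stays where it is left. It is locked by a pin in a slotted ring under the dial and can leave its shut place only while the dial stands within about 0.17 rad of one.
- lid_handle (a point): Middle of the round bar of the lid's bridge handle, 93 mm above the bench. The bar runs along the box's x (72 mm between the middles of its posts), 12 mm in diameter, its top 99 mm above the bench and 31 mm above the lid. The point moves with the lid and has the box's axes. With the lid shut it is 127 mm from the dial's axis.
- bench_block: Loose bystander: polished square steel bench block 64 x 64 x 20 mm beyond the box. Origin at the centre of its underside.
- flux_tin: Loose bystander: round tin 63 mm in diameter, 24 mm high, with a yellowish lid, at the right of the box. Origin at the centre of its underside.
- matchbox: Loose bystander: blue and yellow matchbox 54 x 37 x 16 mm at the right of the box, nearer to the robot. Origin at the centre of its underside.

How it is judged (in metres and radians):
On the way, in this order (a step that is already met when the one before it is completed fails the run):
1. the dial has been turned left and stopped on two, the lid shut (value of joint dial between 0.33 and 0.57 rad and velocity of joint dial between -0.15 and 0.15 rad/s and value of joint lid below 0.01 m), for 0.2 s.
2. the dial has been turned right and stopped on four, the lid shut (value of joint dial between -0.57 and -0.33 rad and velocity of joint dial between -0.15 and 0.15 rad/s and value of joint lid below 0.01 m), for 0.2 s.
3. the dial has been turned left and stopped on one, the lid shut (value of joint dial between 0.78 and 1.02 rad and velocity of joint dial between -0.15 and 0.15 rad/s and value of joint lid below 0.01 m), for 0.2 s.
4. the lid has been slid fully open (value of joint lid above 0.077 m), for 0.2 s.
At the end, for the whole second after the job is handed in: The lid rests fully open (at least 77 of its 85 mm), the dial still stands on one (within 0.2 rad), the bench block, tin and matchbox are within 20 mm of their places. On the way the dial stopped (0.2 s, within 0.12 rad) on two, four, one, the lid shut (value of joint lid above 0.077 m and value of joint dial between 0.7 and 1.1 rad and velocity of joint lid between -0.01 and 0.01 m/s and distance of each of bench_block, flux_tin, matchbox from where it was at the start of the episode below 0.02 m); the robot touches nothing.
It fails at once if the square steel bench block is pushed away from its place (distance of bench_block from where it was at the start of the episode above 0.02 m).
It fails at once if the round tin is pushed away from its place (distance of flux_tin from where it was at the start of the episode above 0.02 m).
It fails at once if the matchbox is pushed away from its place (distance of matchbox from where it was at the start of the episode above 0.02 m).
It also fails if it takes over 51 s, if anything falls off the work surface, if the arm or the gripper's body presses on something with over 40 N, if the wrist force passes 120 N, or if a joint passes its speed limit or range.

## Robot

A 6-joint arm with a two-finger parallel gripper is mounted at the origin on a cart in front of the work surface, level with it; the furniture and walls round the work are solid. World frame = base frame: x ahead of the robot, y to its left, z up, the work surface at z = 0. Lengths are in m, angles in degrees, forces in N, time in s.
With the tool pointing down it reaches from about 0.375 to 0.9 m from the base axis. Payload 3.1 kg.
Tool frame: the origin (TCP) lies on the centre line of the jaws, within the pads' length; the fingertips stand 17 mm ahead of it and the grasp point (between the pads) lies 2 mm behind it; z points along the fingers, y is the line along which they close (so a half turn about z gives the same grasp; the last joint's range is limited). The gripper opens to 87 mm and grips with 3 to 60 N. Pads are 19 mm wide; open, the fingers measure 117 mm over their backs; the gripper's body (75 mm by 190 mm) begins 51 mm behind the grasp point.
Start: joints at [-75.602, 30.224, 82.088, -0, 67.689, -10.227], TCP at [0.26, -0.568, 0.24] pointing down, gripper open.
Joint ranges: [-176.69, 176.69], [-43.24, 126.21], [12.49, 139.97], [-82, 262], [0, 151.66], [-163.58, 163.58]. Speed limits (degrees/s): [159.86, 159.86, 180, 180, 180, 180].

## Interface

Orientations are given as a 3x3 rotation matrix whose columns are the frame's x, y, z axes.
In Python, from rig import bot, imaging, finder gives the robot as it stands. The module is installed in compiled form; this text tells all that it offers.
- The arm moves only by the tool play_rows, never from a script. Its argument "motion" is a list that holds one entry, the list of rows, each a list of 6 numbers: the shift along the tool's x, y, z in a scale on which 1.0 is 0.3 m, then the turn, a rotation vector about the tool's x, y, z in parts of the range, where 1.0 means pi rad. In form: [[[dx, dy, dz, wx, wy, wz], ...]]. A call has 1 to 8 rows; each row is the pose to reach, as a shift and turn from the pose commanded when the call began, along the tool's axes at that moment; what a row does not reach only later rows make up. A row lasts 1/12 s, in which the tool goes at most 41.7 mm and 7.16 degrees, less where a joint would pass 70% of its speed; a pose out of reach is approached as far as the arm can. Shift and turn numbers lie between -1 and 1, and a call with a number outside is refused. A call with a gripper value outside its range is refused whole. "fingers" is the finger opening in m, from 0 to 0.087, set as the call begins (left out, the last holds). The fingers move at their own pace and stop on an object; the grip force is fixed at half the most. Time passes only in rows, so rows that repeat a pose let the fingers close. It gives the time, the measured TCP pose, the force, the opening and the grip force at its end, in the units of the state.
- bot.read_state(): the state, without advancing time (a new reading comes with each control period).
- imaging.capture(name): name is "scene" or "top" or "wrist"; returns a dict with "frame" (384x512x3 uint8, red, green, blue), "camera_matrix" (3x3 intrinsics, pixels), "R" (3x3) and "t" (3): a world point X has camera coordinates R X + t. Camera axes: x right, y down, z forward; pixel columns grow to the right and rows downward; lengths in m; the calibration is good to about 2 mm. The wrist camera is an equidistant fisheye: a pixel r from the principal point sees the ray r / f radians off the axis. A picture is of the moment at which its call begins. There is no depth.
- bot.hand_in(): hands the job in; it is judged then, once.
Trained networks look in the newest picture that a camera, given by its name, has taken for a name from the list of things; names that differ only in an ending like _2 or _b are one class to them, and where a whole thing is asked for, a point or a joint stands for the part that bears it (a point fixed in the world has none). Each returns a list of dicts, best first, with "confidence" (0 to 1); they miss things now and then, are a little off and sometimes report something else, mostly with a low value. They report only what shows in the picture. A call takes as long as a camera call.
- finder.recognise(camera, name): "at" ([x, y, z] in m, in world coordinates, good to about 4 mm: the middle of the surface that is visible of it).
- finder.outline_of(camera, name): "pixels" (384x512 bool, what is visible of it).
The state is a dict: "time_s": time; "joint_positions": joint angles; "qvel": joint speeds; "tau": joint torques, N m; "position": TCP position; "tcp_rot": TCP orientation; "force": force on the tool from outside, world axes, zero at the start; "moment": the same for the moment, N m; "opening": opening from 0.0 (shut) to 1.0 (fully open); "grasp_force": force on a finger pad.
Only numpy, scipy, OpenCV 4.12 (cv2) and the standard library are available. Lean on these libraries where they do the work, as an engineer would, in place of code of your own. Each camera call takes 0.05 s, during which the arm holds its last target. There are 200 camera calls.

## Working session

There is one attempt and no reset: what is moved stays moved. The work goes in short steps, Python scripts to look and compute and a tool call to move; the robot and the scene stay as the last step left them, time stands still between calls to the robot, and variables do not carry over. Pictures are saved under pics/ and viewed, at most 12 in all, crops included, and the job is handed in when it is done.

Besides the shell and the picture viewer there is one more tool, called as a command line: name --argument value ..., lists and objects as JSON in quotes. play_rows: Moves the arm, as the interface text tells. Its arguments: {"type":"object","properties":{"motion":{"type":"array"},"fingers":{"type":"number"}},"required":["motion"]}

```bash
mkdir -p pics
python3 - <<'E'
from rig import bot, imaging, finder
import cv2,numpy as np
s=bot.read_state();print(s['time_s'],s['position'],np.round(s['tcp_rot'],3).tolist(),s['opening'])
ims=[]
for c in ["scene","top"]:
    d=imaging.capture(c);cv2.imwrite(f"pics/{c}0.png",d['frame'][:,:,::-1])
    print(c,np.round(d['camera_matrix'],1).tolist(),np.round(-d['R'].T@d['t'],3))
    for n in ["strongbox","dial","dial_pointer","dial_grip","lid","lid_handle","bench_block","flux_tin","matchbox"]:
        r=finder.recognise(c,n)
        print(n,[(np.round(x['at'],3).tolist(),round(x['confidence'],2)) for x in r[:2]])
E
```

```text
0.0 [ 0.26029662 -0.56748006  0.23857187] [[0.909, 0.417, -0.001], [0.417, -0.909, 0.002], [0.0, -0.002, -1.0]] 0.9993746754828925
scene [[419.0, 0.0, 255.4], [0.0, 419.0, 194.4], [0.0, 0.0, 1.0]] [0.173 0.683 0.824]
strongbox [([0.538, 0.222, 0.066], 0.86)]
dial [([0.545, 0.131, 0.071], 0.73)]
dial_pointer [([0.546, 0.133, 0.075], 0.75)]
dial_grip [([0.547, 0.134, 0.072], 0.81), ([0.609, -0.071, 0.023], 0.36)]
lid [([0.552, 0.262, 0.063], 0.65), ([0.544, 0.132, 0.073], 0.52)]
lid_handle [([0.55, 0.262, 0.068], 0.66)]
bench_block [([0.712, 0.26, 0.019], 0.68), ([0.546, 0.136, 0.07], 0.18)]
flux_tin [([0.549, 0.261, 0.068], 0.7), ([0.61, -0.068, 0.024], 0.67)]
matchbox [([0.452, -0.06, 0.017], 0.68)]
top [[458.5, 0.0, 251.1], [0.0, 458.5, 192.9], [0.0, 0.0, 1.0]] [0.506 0.104 1.054]
strongbox [([0.549, 0.195, 0.066], 0.55)]
dial [([0.552, 0.127, 0.077], 0.74)]
dial_pointer [([0.555, 0.122, 0.068], 0.56), ([0.725, 0.252, 0.025], 0.36)]
dial_grip [([0.552, 0.127, 0.071], 0.84)]
lid [([0.554, 0.249, 0.069], 0.68)]
lid_handle [([0.551, 0.253, 0.07], 0.78)]
bench_block [([0.724, 0.254, 0.023], 0.9)]
flux_tin [([0.615, -0.074, 0.02], 0.84)]
matchbox [([0.459, -0.063, 0.022], 0.71)]
```

```bash
python3 -c "
import cv2;a=cv2.imread('pics/top0.png');cv2.imwrite('pics/t.png',cv2.resize(a,(800,600)))"
```

```text
(no output)
```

View pics/t.png

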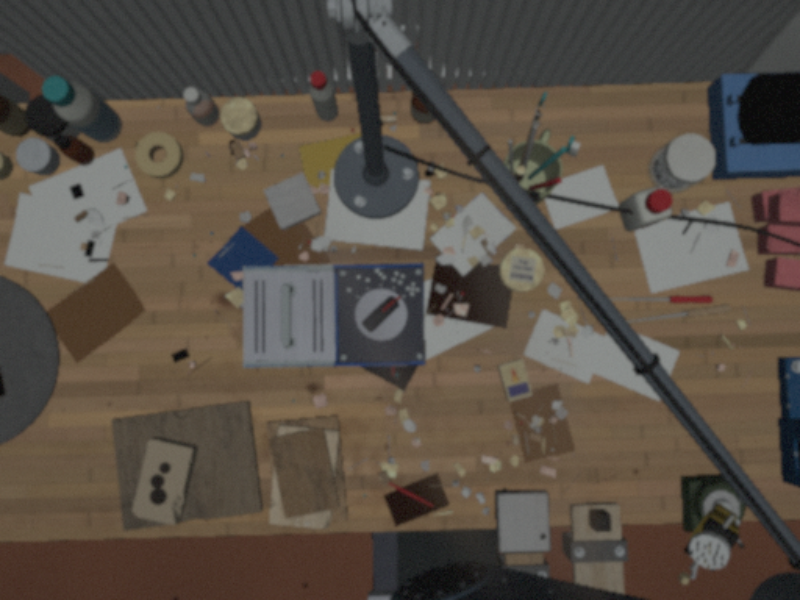

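View pics/scene0.png

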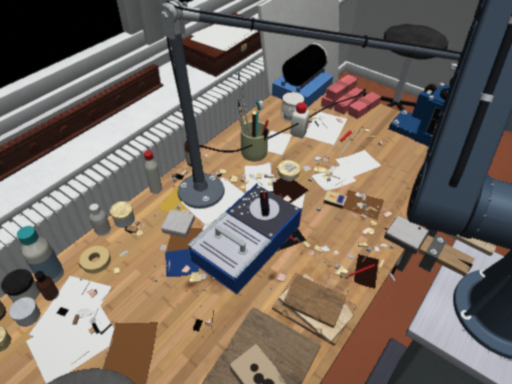

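The top view shows the box nearly axis-aligned, with its top at about (242-425, 265-367) in the 800 px picture. The dial is at (381,313) and the handle at (288,315). The lamp's post stands behind the box and its arm crosses overhead diagonally, so I need its height.

```bash
cat > h.py <<'E'
from rig import bot, imaging, finder
import numpy as np, cv2
def ray(d,u,v):
    k=d['camera_matrix'];c=-d['R'].T@d['t']
    r=d['R'].T@np.array([(u-k[0,2])/k[0,0],(v-k[1,2])/k[1,1],1]);return c,r/np.linalg.norm(r)
def atz(d,u,v,z):
    c,r=ray(d,u,v);return c+r*(z-c[2])/r[2]
E
python3 - <<'E'
from h import *
t=imaging.capture("top");s=imaging.capture("scene")
f=.64
def plane(d,a,b):
    c,r=ray(d,*a);_,q=ray(d,*b);n=np.cross(r,q);return n/np.linalg.norm(n),c
n2,c2=plane(s,(190,14),(440,47))
for p in [(385,25),(480,150),(560,250),(645,360),(720,465),(790,555)]:
    c,r=ray(t,p[0]*f,p[1]*f); print(p,np.round(c+r*(n2@(c2-c))/(n2@r),3))
finder.outline_of  # box outline in top view
o=finder.outline_of("top","strongbox")
for x in o[:2]:
    m=x['pixels'].astype(np.uint8);cn=max(cv2.findContours(m,0,2)[0],key=cv2.contourArea)
    r=cv2.minAreaRect(cn);print(r,x['confidence'],[np.round(atz(t,*p,.068)[:2],3).tolist() for p in cv2.boxPoints(r)])
cv2.imwrite('pics/c1.png',cv2.resize(t['frame'][155:250,140:290,::-1],None,fx=5.3,fy=5.3,interpolation=cv2.INTER_CUBIC))
E
```

```text
(385, 25) [0.773 0.107 0.472]
(480, 150) [0.669 0.03  0.458]
(560, 250) [ 0.584 -0.036  0.445]
(645, 360) [ 0.487 -0.109  0.431]
(720, 465) [ 0.394 -0.173  0.42 ]
(790, 555) [ 0.312 -0.235  0.408]
((214.0, 200.5), (67.0, 116.0), 90.0) 0.79 [[0.629, 0.314], [0.622, 0.063], [0.478, 0.068], [0.485, 0.317]]
```

View pics/c1.png

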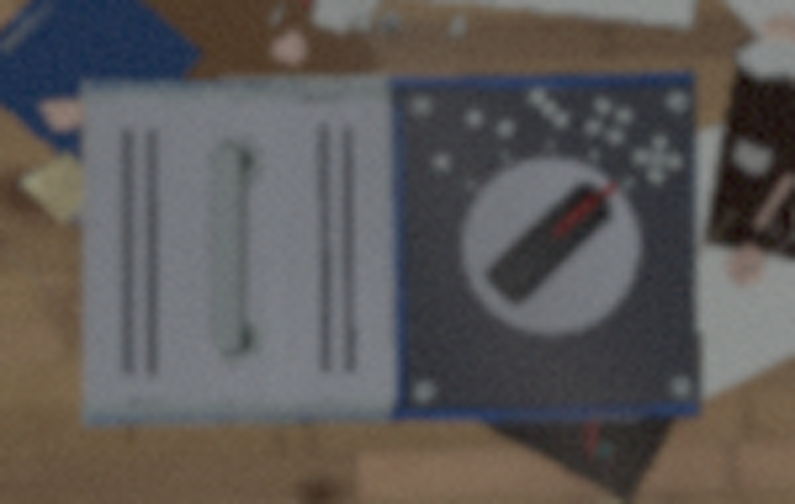

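The crop shows the flange centre at (551,245), the bar grip's axis from (505,287) to (594,197), the pointer tip at (616,186) near five, and the handle's ends at (230,145) and (234,347). I'll compute the poses and look with the wrist camera for the lamp head.

Run:
```python
from h import *
t=imaging.capture("top")
P=lambda u,v,z:np.round(atz(t,140+(u+.5)/5.3-.5,155+(v+.5)/5.3-.5,z),4)
fl=P(551,245,.074);print('flange',fl,'bar',P(549,243,.105),'ptr',P(616,186,.074))
a,b=P(505,287,.105),P(594,197,.105);print('bar ang',np.degrees(np.arctan2(*(b-a)[[1,0]])),(a+b)/2)
a,b=P(231,145,.099),P(234,349,.099);print('handle',(a+b)/2, b-a)
for c in [(83,82),(693,75),(700,412),(85,422)]: print(P(*c,.068))
# deck pips' colour threshold not needed; flange by scene too
s=imaging.capture("scene")
for n in ["dial_grip","lid_handle"]:
  for cam,d in (("scene",s),("top",t)):
    o=finder.outline_of(cam,n)
    if o:
        ys,xs=np.nonzero(o[0]['pixels']);print(n,cam,o[0]['confidence'],len(xs),xs.mean(),ys.mean(),np.round(atz(d,xs.mean(),ys.mean(),.08),3))
w=imaging.capture("wrist");cv2.imwrite('pics/w0.png',w['frame'][:,:,::-1])
cv2.imwrite('pics/s2.png',cv2.resize(s['frame'][160:300,150:320,::-1],None,fx=4,fy=4,interpolation=cv2.INTER_CUBIC))
```

```text
flange [0.5501 0.1268 0.074 ] bar [0.5496 0.1268 0.105 ] ptr [0.5732 0.0998 0.074 ]
bar ang -46.30938981941054 [0.55   0.1266 0.105 ]
handle [0.55205 0.2516  0.099  ] [-0.0805  0.0004  0.    ]
[0.6227 0.3161 0.068 ]
[0.6181 0.0671 0.068 ]
[0.4811 0.0686 0.068 ]
[0.4843 0.3176 0.068 ]
dial_grip scene 0.67 597 263.96649916247907 207.82412060301507 [0.547 0.133 0.08 ]
dial_grip top 0.88 893 243.56550951847706 200.40985442329227 [0.551 0.127 0.08 ]
lid_handle scene 0.85 2370 229.37848101265823 244.1476793248945 [0.544 0.266 0.08 ]
lid_handle top 0.86 3299 184.74931797514398 201.40436495907852 [0.552 0.252 0.08 ]
```

View pics/w0.png

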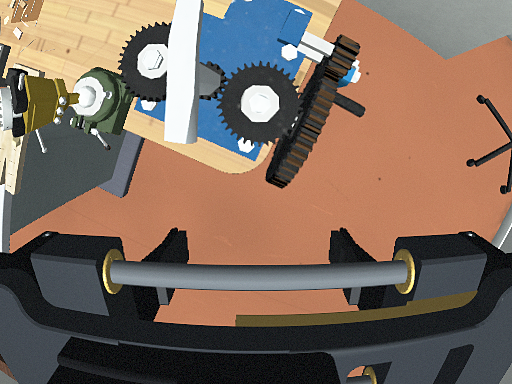

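View pics/s2.png

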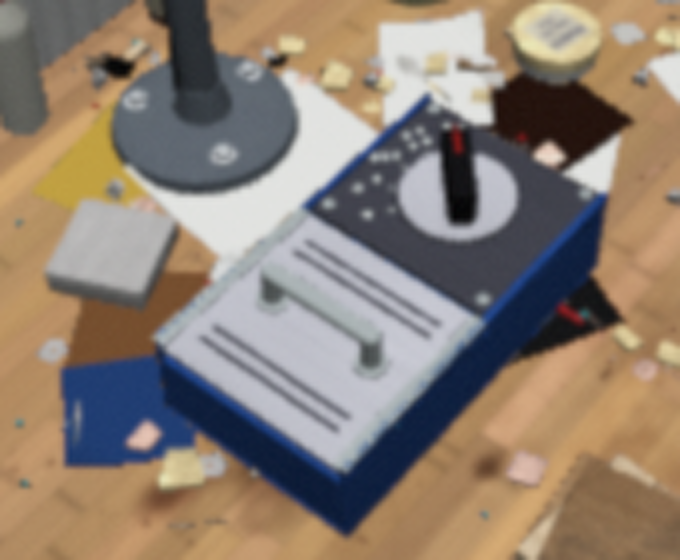

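The lamp arm crosses at z≈0.41–0.47 m, so I'll lift over it first. Box yaw is about -0.9°, the dial axis is at (0.551, 0.127) and the handle at about (0.552, 0.253).

The manual's scale: shifts go in shares of 0.3 m and turns go in shares of pi rad. Converting my numbers, -0.3 m / 0.3 = -1, -0.26 m / 0.3 = -0.8667.

play_rows --motion '[[[0,0,-0.0667,0,0,0],[0,0,-0.2,0,0,0],[0,0,-0.3333,0,0,0],[0,0,-0.4667,0,0,0],[0,0,-0.6,0,0,0],[0,0,-0.7333,0,0,0],[0,0,-0.8667,0,0,0],[0,0,-1,0,0,0]]]'

```text
time_s: 2.17
position: [0.2603, -0.5675, 0.5419]
tcp_rot: [[0.909, 0.417, 0.0], [0.417, -0.909, -0.001], [-0.0, 0.001, -1.0]]
force: [0.2, -1.2, -0.0]
opening: 0.999
grasp_force: 0.0
```

Scaled: -0.04 m / 0.3 = -0.1333, -0.02 m / 0.3 = -0.0667.

play_rows --motion '[[[0,0,-0.0667,0,0,0],[0,0,-0.1333,0,0,0],[0,0,-0.1333,0,0,0]]]'

```text
time_s: 2.42
position: [0.2606, -0.5687, 0.5848]
tcp_rot: [[0.909, 0.417, 0.002], [0.417, -0.909, -0.01], [-0.002, 0.01, -1.0]]
force: [0.0, 0.6, 0.1]
opening: 0.997
grasp_force: 0.0
```

Scaled: 0.213 m / 0.3 = 0.71, -0.04 m / 0.3 = -0.1333.

play_rows --motion '[[[0.05,-0.045,0,0,0,0],[0.1433,-0.1333,0,0,0,0],[0.2367,-0.22,0,0,0,0],[0.3333,-0.3067,0,0,0,0],[0.43,-0.3967,0,0,0,0],[0.5233,-0.4833,0,0,0,0],[0.6167,-0.57,0,0,0,0],[0.71,-0.6567,0,0,0,0]]]'

```text
time_s: 3.08
position: [0.372, -0.2981, 0.5778]
tcp_rot: [[0.909, 0.416, -0.001], [0.416, -0.909, 0.002], [-0.0, -0.002, -1.0]]
force: [0.0, -0.2, 0.5]
opening: 0.997
grasp_force: 0.0
```

Scaled: 0.229 m / 0.3 = 0.7633, -0.21 m / 0.3 = -0.7.

play_rows --motion '[[[0.0967,-0.0867,0,0,0,0],[0.19,-0.1767,0,0,0,0],[0.2867,-0.2633,0,0,0,0],[0.3833,-0.35,0,0,0,0],[0.4767,-0.4367,0,0,0,0],[0.5733,-0.5267,0,0,0,0],[0.6667,-0.6133,0,0,0,0],[0.7633,-0.7,0,0,0,0]]]'

```text
time_s: 3.75
position: [0.4924, -0.0119, 0.578]
tcp_rot: [[0.909, 0.417, -0.002], [0.417, -0.909, 0.0], [-0.002, -0.001, -1.0]]
force: [1.0, 0.2, 0.1]
opening: 0.999
grasp_force: 0.0
```

Scaled: 0.113 m / 0.3 = 0.3767, 0.105 m / 0.3 = 0.35, 55 degrees / 180 = 0.3056.

play_rows --motion '[[[0.0967,-0.0867,0,0,0,0.0333],[0.19,-0.1767,0,0,0,0.0722],[0.2833,-0.2633,0,0,0,0.1111],[0.35,-0.32,0,0,0,0.15],[0.3767,-0.3433,0,0,0,0.1889],[0.3767,-0.3433,0,0,0,0.2278],[0.3767,-0.3433,0,0,0,0.2667],[0.3767,-0.3433,0,0,0,0.3056]]]'

```text
time_s: 4.42
position: [0.5523, 0.1274, 0.5773]
tcp_rot: [[0.861, -0.508, -0.004], [-0.508, -0.861, -0.0], [-0.003, 0.002, -1.0]]
force: [1.2, 0.4, 0.2]
opening: 0.999
grasp_force: 0.0
```

Scaled: 0.3 m / 0.3 = 1, 0.26 m / 0.3 = 0.8667, 17.5 degrees / 180 = 0.0972.

play_rows --motion '[[[0,0,0.0667,0,0,0.0222],[0,0,0.2,0,0,0.05],[0,0,0.3333,0,0,0.0778],[0,0,0.4667,0,0,0.0972],[0,0,0.6,0,0,0.0972],[0,0,0.7333,0,0,0.0972],[0,0,0.8667,0,0,0.0972],[0,0,1,0,0,0.0972]]]'

```text
time_s: 5.08
position: [0.5507, 0.1268, 0.2765]
tcp_rot: [[0.672, -0.74, -0.002], [-0.74, -0.672, 0.0], [-0.001, 0.001, -1.0]]
force: [-0.1, 0.3, -0.0]
opening: 1.003
grasp_force: 0.0
```

Scaled: 0.06 m / 0.3 = 0.2, 0.04 m / 0.3 = 0.1333.

play_rows --motion '[[[0,0,0.1333,0,0,0],[0,0,0.2,0,0,0],[0,0,0.2,0,0,0]]]'

```text
time_s: 5.33
position: [0.5471, 0.1265, 0.213]
tcp_rot: [[0.672, -0.741, -0.015], [-0.741, -0.672, -0.0], [-0.01, 0.011, -1.0]]
force: [0.4, -0.1, 0.1]
opening: 0.999
grasp_force: 0.0
```

Run:
```python
from h import *
w=imaging.capture("wrist");s=bot.read_state();print(s['time_s'],np.round(s['position'],4),np.degrees(np.arctan2(*s['tcp_rot'][[1,0],[0,0]])),s['joint_positions'])
np.savez('w1.npz',**w)
cv2.imwrite('pics/w1.png',cv2.resize(w['frame'][:,:,::-1],(800,600)))
print(w['camera_matrix'],-w['R'].T@w['t'])
for n in ["dial_pointer","dial_grip","lid_handle"]:
    r=finder.recognise("wrist",n);print(n,[(np.round(x['at'],3).tolist(),round(x['confidence'],2)) for x in r[:2]])
```

```text
5.3833 [0.5495 0.1266 0.2161] -47.78199406849743 [1.62481303e+00 2.73632405e+01 9.20721004e+01 2.64274623e-03
 6.10603078e+01 1.39404458e+02]
[[297.31863964   0.         258.27199978]
 [  0.         297.31863964 197.69324721]
 [  0.           0.           1.        ]] [0.60036896 0.06825933 0.35603689]
dial_pointer [([0.554, 0.125, 0.073], 0.97), ([0.552, 0.226, 0.065], 0.59)]
dial_grip [([0.551, 0.225, 0.066], 0.64), ([0.554, 0.126, 0.073], 0.63)]
lid_handle [([0.551, 0.225, 0.065], 0.65)]
```

View pics/w1.png

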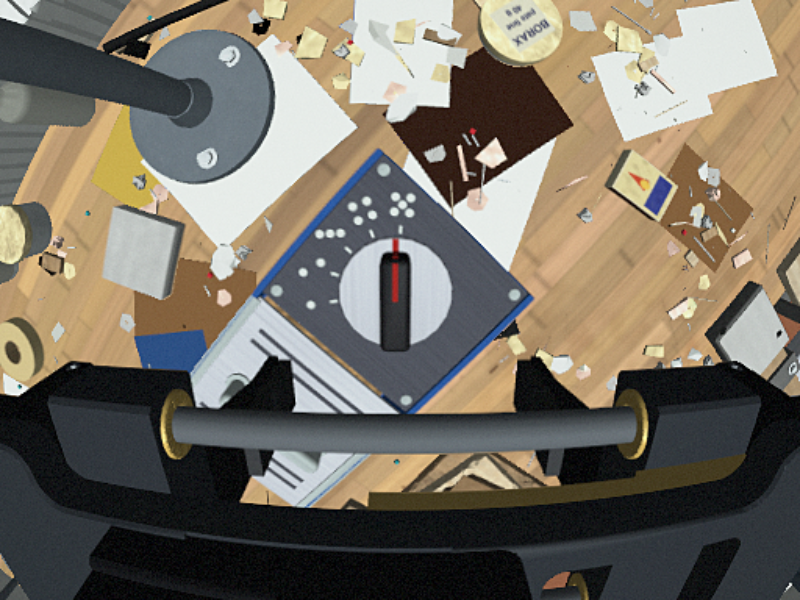

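The wrist view shows the flange centre at (396,293), the pointer tip at (396,240), tick five at (401,229) and bar top ends at (395,254) and (396,350).

Run:
```python
from h import *
w=dict(np.load('w1.npz'));k=w['camera_matrix']
def P(u,v,z):
    x,y=(u+.5)*.64-.5-k[0,2],(v+.5)*.64-.5-k[1,2];r=np.hypot(x,y);th=r/k[0,0]
    d=w['R'].T@np.array([np.sin(th)*x/r,np.sin(th)*y/r,np.cos(th)]);c=-w['R'].T@w['t'];return c+d*(z-c[2])/d[2]
A=lambda a,b:round(float(np.degrees(np.arctan2(b[1]-a[1],b[0]-a[0]))),2)
L,R_,T,B=P(340,293,.074),P(452,293,.074),P(396,237,.074),P(396,349,.074)
fl=P(396,293,.074);print('flange',fl,(L+R_)/2,np.linalg.norm(L-R_))
a,b=P(396,350,.105),P(395,254,.105);print('bar',(a+b)/2,A(a,b),np.linalg.norm(a-b))
p=P(396,240,.074);print('ptr',A(fl,p),np.linalg.norm(p-fl))
for q in [(401,229),(372,233),(347,247),(320,300-38),(334,302)]:
  m=P(*q,.068);print('tick',A(fl,m),np.linalg.norm(m-fl))
m=P(311,305,.068);print('one',A(fl,m),np.linalg.norm(m-fl))
m=P(402,205,.068);print('five',A(fl,m),np.linalg.norm(m-fl))
for q in [(380,150),(532,297),(407,413)]:print(P(*q,.068))
```

```text
flange [0.55127958 0.12509683 0.074     ] [0.55133063 0.12507386 0.074     ] 0.0706912790371775
bar [0.55283175 0.12356354 0.105     ] -47.53 0.05640219723634558
ptr -48.04 0.03358186049705796
tick -52.47 0.04021628906818941
tick -26.06 0.040515320507952944
tick -0.66 0.0423455758373968
tick 20.64 0.05232943905599474
tick 52.64 0.041443061175249325
one 51.77 0.05678956507700351
five -51.85 0.055121394027806095
[0.61802528 0.06563527 0.068     ]
[0.48181701 0.06797364 0.068     ]
[0.48595535 0.18640864 0.068     ]
```

Scaled: 0.112 m / 0.3 = 0.3733, 0.11 m / 0.3 = 0.3667.

play_rows --motion '[[[0,0,0.0667,0,0,0],[0,0,0.1667,0,0,0],[0,0,0.2667,0,0,0],[0,0,0.3333,0,0,0],[0,0,0.3667,0,0,0],[0,0,0.3733,0,0,0],[0,0,0.3733,0,0,0],[0,0,0.3733,0,0,0]]]'

```text
time_s: 6.2
position: [0.554, 0.1269, 0.1093]
tcp_rot: [[0.672, -0.74, 0.004], [-0.74, -0.672, 0.0], [0.003, -0.003, -1.0]]
force: [-0.1, 0.0, 0.4]
opening: 0.999
grasp_force: 0.0
```

Scaled: 0.011 m / 0.3 = 0.0367, 0.008 m / 0.3 = 0.0267.

play_rows --motion '[[[0,0,0.0267,0,0,0],[0,0,0.0367,0,0,0],[0,0,0.0367,0,0,0],[0,0,0.0367,0,0,0],[0,0,0.0367,0,0,0],[0,0,0.0367,0,0,0]]]'

```text
time_s: 6.7
position: [0.5526, 0.1268, 0.0967]
tcp_rot: [[0.672, -0.741, 0.0], [-0.741, -0.672, 0.0], [0.0, -0.0, -1.0]]
force: [-0.7, 0.8, -0.3]
opening: 1.001
grasp_force: 0.0
```

Scaled: 0.0015 m / 0.3 = 0.005.

play_rows --motion '[[[0,0.005,0,0,0,0],[0,0.005,0,0,0,0],[0,0.005,0,0,0,0],[0,0.005,0,0,0,0],[0,0.005,0,0,0,0],[0,0.005,0,0,0,0],[0,0.005,0,0,0,0],[0,0.005,0,0,0,0]]]' --fingers 0.01

```text
time_s: 7.37
position: [0.5514, 0.1257, 0.0965]
tcp_rot: [[0.672, -0.74, -0.0], [-0.74, -0.672, 0.0], [-0.0, 0.0, -1.0]]
force: [-0.3, 0.3, 0.2]
opening: 0.482
grasp_force: 0.0
```

play_rows --motion '[[[0,0,0,0,0,0],[0,0,0,0,0,0],[0,0,0,0,0,0],[0,0,0,0,0,0]]]'

```text
time_s: 7.7
position: [0.552, 0.1263, 0.0966]
tcp_rot: [[0.671, -0.741, 0.002], [-0.741, -0.671, 0.001], [0.0, -0.002, -1.0]]
force: [1.5, 1.4, -1.0]
opening: 0.203
grasp_force: 30.0
```

Scaled: -38 degrees / 180 = -0.2111.

play_rows --motion '[[[0,0,0,0,0,-0.0167],[0,0,0,0,0,-0.0444],[0,0,0,0,0,-0.0722],[0,0,0,0,0,-0.1],[0,0,0,0,0,-0.1278],[0,0,0,0,0,-0.1556],[0,0,0,0,0,-0.1833],[0,0,0,0,0,-0.2111]]]'

```text
time_s: 8.37
position: [0.5523, 0.1268, 0.0966]
tcp_rot: [[0.986, -0.167, 0.002], [-0.167, -0.986, 0.002], [0.002, -0.002, -1.0]]
force: [2.0, 3.6, -1.8]
opening: 0.201
grasp_force: 30.0
```

Scaled: -34.5 degrees / 180 = -0.1917.

play_rows --motion '[[[0,0,0,0,0,-0.0278],[0,0,0,0,0,-0.0556],[0,0,0,0,0,-0.0833],[0,0,0,0,0,-0.1111],[0,0,0,0,0,-0.1389],[0,0,0,0,0,-0.1667],[0,0,0,0,0,-0.1833],[0,0,0,0,0,-0.1917]]]'

```text
time_s: 9.03
position: [0.5522, 0.1273, 0.0966]
tcp_rot: [[0.908, 0.419, 0.002], [0.419, -0.908, 0.003], [0.003, -0.001, -1.0]]
force: [1.6, 6.1, -1.7]
opening: 0.208
grasp_force: 30.0
```

play_rows --motion '[[[0,0,0,0,0,0],[0,0,0,0,0,0],[0,0,0,0,0,0],[0,0,0,0,0,0],[0,0,0,0,0,0],[0,0,0,0,0,0]]]'

```text
time_s: 9.53
position: [0.5522, 0.1273, 0.0966]
tcp_rot: [[0.909, 0.418, 0.002], [0.418, -0.909, 0.002], [0.003, -0.001, -1.0]]
force: [1.8, 6.0, -2.2]
opening: 0.202
grasp_force: 30.0
```

Run:
```python
from h import *
w=imaging.capture("wrist");s=bot.read_state();print(s['time_s'],np.round(s['position'],4),np.degrees(np.arctan2(*s['tcp_rot'][[1,0],[0,0]])),s['force'],s['moment'],s['opening'])
cv2.imwrite('pics/w2.png',w['frame'][:,:,::-1])
```

```text
9.5833 [0.5522 0.1273 0.0966] 24.68681187817846 [ 2.7168312   6.20818248 -1.37572581] [ 0.93742553 -0.27453973  0.08903584] 0.20367018439279025
```

View pics/w2.png

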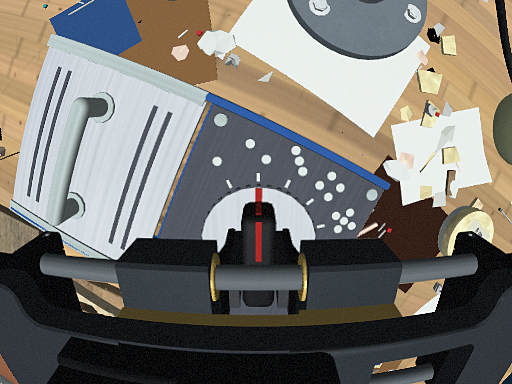

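The pointer (258,188) is in line with the two-pip tick (258,183). Next I turn right to four.

Scaled: 38 degrees / 180 = 0.2111.

play_rows --motion '[[[0,0,0,0,0,0.0167],[0,0,0,0,0,0.0444],[0,0,0,0,0,0.0722],[0,0,0,0,0,0.1],[0,0,0,0,0,0.1278],[0,0,0,0,0,0.1556],[0,0,0,0,0,0.1833],[0,0,0,0,0,0.2111]]]'

```text
time_s: 10.25
position: [0.5523, 0.1267, 0.0966]
tcp_rot: [[0.972, -0.234, 0.002], [-0.234, -0.972, 0.001], [0.002, -0.002, -1.0]]
force: [1.5, 3.6, -1.4]
opening: 0.205
grasp_force: 30.0
```

Scaled: 13.5 degrees / 180 = 0.075.

play_rows --motion '[[[0,0,0,0,0,0.0278],[0,0,0,0,0,0.05],[0,0,0,0,0,0.0667],[0,0,0,0,0,0.075],[0,0,0,0,0,0.075],[0,0,0,0,0,0.075],[0,0,0,0,0,0.075],[0,0,0,0,0,0.075]]]'

```text
time_s: 10.92
position: [0.5522, 0.1265, 0.0966]
tcp_rot: [[0.893, -0.451, 0.002], [-0.451, -0.893, 0.001], [0.001, -0.002, -1.0]]
force: [3.1, 4.7, -2.2]
opening: 0.206
grasp_force: 30.0
```

play_rows --motion '[[[0,0,0,0,0,0],[0,0,0,0,0,0],[0,0,0,0,0,0]]]'

```text
time_s: 11.17
position: [0.5522, 0.1265, 0.0966]
tcp_rot: [[0.893, -0.451, 0.002], [-0.451, -0.893, 0.001], [0.001, -0.002, -1.0]]
force: [2.8, 4.3, -2.1]
opening: 0.206
grasp_force: 30.0
```

Run:
```python
from h import *
w=imaging.capture("wrist");s=bot.read_state();print(s['time_s'],np.round(s['position'],4),np.degrees(np.arctan2(*s['tcp_rot'][[1,0],[0,0]])),s['force'],s['moment'],s['opening'])
cv2.imwrite('pics/w3.png',cv2.resize(w['frame'][120:260,180:340,::-1],None,fx=2.5,fy=2.5))
```

```text
11.2167 [0.5522 0.1265 0.0966] -26.7797897149245 [ 2.61235799  4.43112746 -2.81097506] [ 0.78271978 -0.36042096 -0.08855048] 0.2055621028772792
```

View pics/w3.png

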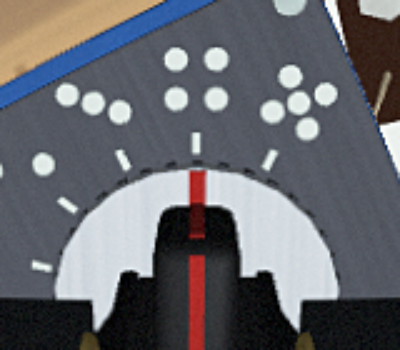

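The pointer (197,175) is squarely on the four-pip tick (196,143). Now I turn left to one, by 77.3°.

Scaled: -38 degrees / 180 = -0.2111.

play_rows --motion '[[[0,0,0,0,0,-0.0167],[0,0,0,0,0,-0.0444],[0,0,0,0,0,-0.0722],[0,0,0,0,0,-0.1],[0,0,0,0,0,-0.1278],[0,0,0,0,0,-0.1556],[0,0,0,0,0,-0.1833],[0,0,0,0,0,-0.2111]]]'

```text
time_s: 11.88
position: [0.5523, 0.1271, 0.0966]
tcp_rot: [[0.98, 0.198, 0.002], [0.198, -0.98, 0.002], [0.003, -0.002, -1.0]]
force: [2.9, 8.7, -2.7]
opening: 0.205
grasp_force: 30.0
```

Scaled: -37 degrees / 180 = -0.2056.

play_rows --motion '[[[0,0,0,0,0,-0.0278],[0,0,0,0,0,-0.0556],[0,0,0,0,0,-0.0833],[0,0,0,0,0,-0.1111],[0,0,0,0,0,-0.1389],[0,0,0,0,0,-0.1667],[0,0,0,0,0,-0.1889],[0,0,0,0,0,-0.2056]]]'

```text
time_s: 12.55
position: [0.552, 0.1276, 0.0966]
tcp_rot: [[0.664, 0.747, 0.002], [0.747, -0.664, 0.003], [0.004, -0.001, -1.0]]
force: [1.9, 8.1, -2.3]
opening: 0.204
grasp_force: 30.0
```

Scaled: -2.4 degrees / 180 = -0.0133.

play_rows --motion '[[[0,0,0,0,0,-0.0133],[0,0,0,0,0,-0.0133],[0,0,0,0,0,-0.0133],[0,0,0,0,0,-0.0133],[0,0,0,0,0,-0.0133],[0,0,0,0,0,-0.0133],[0,0,0,0,0,-0.0133],[0,0,0,0,0,-0.0133]]]'

```text
time_s: 13.22
position: [0.552, 0.1276, 0.0966]
tcp_rot: [[0.635, 0.773, 0.002], [0.773, -0.635, 0.003], [0.004, -0.0, -1.0]]
force: [1.3, 9.3, -2.1]
opening: 0.202
grasp_force: 30.0
```

Run:
```python
from h import *
w=imaging.capture("wrist");s=bot.read_state();print(s['time_s'],np.round(s['position'],4),np.degrees(np.arctan2(*s['tcp_rot'][[1,0],[0,0]])),s['force'],s['moment'],s['opening'])
np.savez('w4.npz',**w)
cv2.imwrite('pics/w4.png',w['frame'][:,:,::-1])
```

```text
13.2667 [0.552  0.1277 0.0966] 50.61618255270842 [ 2.52667049  9.48139061 -2.68225597] [ 1.39882422 -0.38604761  0.04073721] 0.2037520625151347
```

View pics/w4.png

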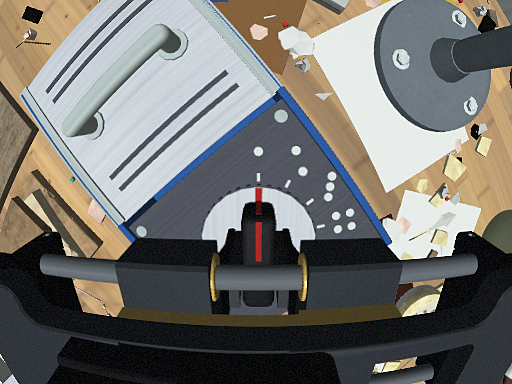

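The pointer (258,195) is in line with the one-pip tick (258,177). I'll release, rise and work out the handle position.

Scaled: -0.001 m / 0.3 = -0.0033.

play_rows --motion '[[[0.0033,-0.0033,0,0,0,0],[0.0033,-0.0033,0,0,0,0],[0.0033,-0.0033,0,0,0,0]]]'

```text
time_s: 13.52
position: [0.5519, 0.1277, 0.0966]
tcp_rot: [[0.634, 0.773, 0.002], [0.773, -0.634, 0.001], [0.002, 0.001, -1.0]]
force: [2.6, 4.7, -2.2]
opening: 0.203
grasp_force: 30.0
```

play_rows --motion '[[[0,0,0,0,0,0],[0,0,0,0,0,0],[0,0,0,0,0,0],[0,0,0,0,0,0],[0,0,0,0,0,0],[0,0,0,0,0,0],[0,0,0,0,0,0]]]' --fingers 0.06

```text
time_s: 14.1
position: [0.5511, 0.127, 0.0966]
tcp_rot: [[0.634, 0.773, -0.0], [0.773, -0.634, -0.0], [-0.0, -0.0, -1.0]]
force: [-0.2, 0.6, 0.8]
opening: 0.642
grasp_force: 0.0
```

Scaled: -0.12 m / 0.3 = -0.4, -0.11 m / 0.3 = -0.3667.

play_rows --motion '[[[0,0,-0.0333,0,0,0],[0,0,-0.1,0,0,0],[0,0,-0.2,0,0,0],[0,0,-0.3,0,0,0],[0,0,-0.3667,0,0,0],[0,0,-0.4,0,0,0],[0,0,-0.4,0,0,0],[0,0,-0.4,0,0,0]]]'

```text
time_s: 14.77
position: [0.551, 0.1271, 0.2167]
tcp_rot: [[0.634, 0.773, 0.0], [0.773, -0.634, -0.0], [0.0, 0.0, -1.0]]
force: [0.2, -0.3, -0.2]
opening: 0.685
grasp_force: 0.0
```

```bash
cat >> h.py <<'E'
def fish(w,u,v,z):
    k=w['camera_matrix'];x,y=u-k[0,2],v-k[1,2];r=np.hypot(x,y);th=r/k[0,0]
    d=w['R'].T@np.array([np.sin(th)*x/r,np.sin(th)*y/r,np.cos(th)]);c=-w['R'].T@w['t'];return c+d*(z-c[2])/d[2]
E
python3 - <<'E'
from h import *
w=dict(np.load('w4.npz'))
a,b=fish(w,165,33,.096),fish(w,75,130,.096);print(a,b,(a+b)/2)
w=imaging.capture("wrist");s=bot.read_state();print(s['time_s'],np.round(s['position'],4),s['opening'])
np.savez('w5.npz',**w)
cv2.imwrite('pics/w5.png',w['frame'][:,:,::-1])
E
```

```text
[0.59158709 0.24878132 0.096     ] [0.51988724 0.24802796 0.096     ] [0.55573716 0.24840464 0.096     ]
14.8167 [0.5503 0.1271 0.2157] 0.6869049488029825
```

View pics/w5.png

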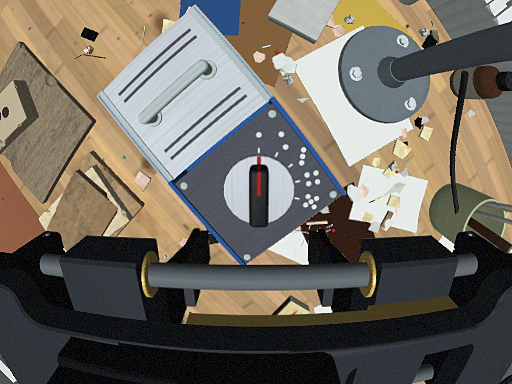

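The dial remains on one and is released. I'll move above the handle with the tool turned to box yaw.

Scaled: 0.099 m / 0.3 = 0.33, 0.094 m / 0.3 = 0.3133, 51.5 degrees / 180 = 0.2861.

play_rows --motion '[[[0.04,-0.0333,0,0,0,0.0278],[0.1,-0.08,0,0,0,0.0667],[0.1833,-0.1433,0,0,0,0.1056],[0.2667,-0.2067,0,0,0,0.1444],[0.3133,-0.2433,0,0,0,0.1833],[0.33,-0.2567,0,0,0,0.2222],[0.33,-0.2567,0,0,0,0.2556],[0.33,-0.2567,0,0,0,0.2861]]]'

```text
time_s: 15.48
position: [0.553, 0.2531, 0.2139]
tcp_rot: [[1.0, -0.019, -0.005], [-0.019, -1.0, -0.001], [-0.005, 0.001, -1.0]]
force: [-0.5, -0.3, 0.2]
opening: 0.694
grasp_force: 0.0
```

Scaled: 0.08 m / 0.3 = 0.2667, 0.07 m / 0.3 = 0.2333.

play_rows --motion '[[[0,0,0.0667,0,0,0],[0,0,0.1667,0,0,0],[0,0,0.2333,0,0,0],[0,0,0.2667,0,0,0],[0,0,0.2667,0,0,0],[0,0,0.2667,0,0,0],[0,0,0.2667,0,0,0]]]'

```text
time_s: 16.07
position: [0.5552, 0.2527, 0.1371]
tcp_rot: [[1.0, -0.015, 0.001], [-0.015, -1.0, 0.0], [0.001, -0.0, -1.0]]
force: [-0.0, 0.4, -0.0]
opening: 0.689
grasp_force: 0.0
```

Run:
```python
from h import *
w=imaging.capture("wrist");s=bot.read_state();print(s['time_s'],np.round(s['position'],4),np.degrees(np.arctan2(*s['tcp_rot'][[1,0],[0,0]])),s['opening'])
cv2.imwrite('pics/w6.png',w['frame'][:,:,::-1])
```

```text
16.1167 [0.5555 0.2528 0.1376] -0.873806564958947 0.6920386475605677
```

View pics/w6.png

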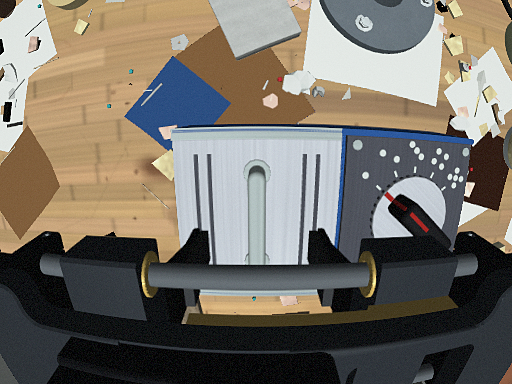

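The handle (256,165–260) is centred between the fingers. I'll descend to z≈0.093 and close.

Scaled: 0.044 m / 0.3 = 0.1467, 0.043 m / 0.3 = 0.1433.

play_rows --motion '[[[0,0,0.0333,0,0,0],[0,0,0.0833,0,0,0],[0,0,0.12,0,0,0],[0,0,0.1433,0,0,0],[0,0,0.1467,0,0,0],[0,0,0.1467,0,0,0],[0,0,0.1467,0,0,0]]]'

```text
time_s: 16.7
position: [0.5548, 0.2526, 0.0928]
tcp_rot: [[1.0, -0.015, 0.001], [-0.015, -1.0, 0.0], [0.001, -0.0, -1.0]]
force: [0.5, -0.4, 1.0]
opening: 0.694
grasp_force: 0.0
```

play_rows --motion '[[[0,0,0,0,0,0],[0,0,0,0,0,0],[0,0,0,0,0,0],[0,0,0,0,0,0],[0,0,0,0,0,0],[0,0,0,0,0,0],[0,0,0,0,0,0],[0,0,0,0,0,0]]]' --fingers 0.005

```text
time_s: 17.37
position: [0.5545, 0.2525, 0.0926]
tcp_rot: [[1.0, -0.015, -0.0], [-0.015, -1.0, 0.0], [-0.0, -0.0, -1.0]]
force: [-0.9, 0.9, -0.5]
opening: 0.165
grasp_force: 2.0
```

play_rows --motion '[[[0,0,0,0,0,0],[0,0,0,0,0,0],[0,0,0,0,0,0]]]'

```text
time_s: 17.62
position: [0.5545, 0.2539, 0.0926]
tcp_rot: [[1.0, -0.016, 0.0], [-0.016, -1.0, 0.002], [0.0, -0.002, -1.0]]
force: [-0.8, 4.4, -1.1]
opening: 0.127
grasp_force: 30.0
```

Scaled: -0.076 m / 0.3 = -0.2533, -0.068 m / 0.3 = -0.2267.

play_rows --motion '[[[0,-0.0133,0,0,0,0],[0,-0.04,0,0,0,0],[0,-0.0733,0,0,0,0],[0,-0.1133,0,0,0,0],[0,-0.1533,0,0,0,0],[0,-0.1933,0,0,0,0],[0,-0.2267,0,0,0,0],[0,-0.2533,0,0,0,0]]]'

```text
time_s: 18.28
position: [0.5557, 0.3303, 0.0926]
tcp_rot: [[1.0, -0.014, 0.001], [-0.014, -1.0, 0.0], [0.001, -0.0, -1.0]]
force: [-0.4, -2.6, 0.6]
opening: 0.124
grasp_force: 30.0
```

Scaled: -0.0105 m / 0.3 = -0.035, -0.009 m / 0.3 = -0.03.

play_rows --motion '[[[0,-0.0167,0,0,0,0],[0,-0.03,0,0,0,0],[0,-0.035,0,0,0,0],[0,-0.035,0,0,0,0],[0,-0.035,0,0,0,0],[0,-0.035,0,0,0,0],[0,-0.035,0,0,0,0]]]'

```text
time_s: 18.87
position: [0.5558, 0.339, 0.0926]
tcp_rot: [[1.0, -0.016, -0.0], [-0.016, -1.0, 0.001], [-0.0, -0.001, -1.0]]
force: [-0.1, -1.1, 0.2]
opening: 0.128
grasp_force: 30.0
```

play_rows --motion '[[[0,0,0,0,0,0],[0,0,0,0,0,0],[0,0,0,0,0,0],[0,0,0,0,0,0],[0,0,0,0,0,0],[0,0,0,0,0,0],[0,0,0,0,0,0]]]' --fingers 0.06

```text
time_s: 19.45
position: [0.5558, 0.3391, 0.0925]
tcp_rot: [[1.0, -0.015, -0.0], [-0.015, -1.0, 0.0], [-0.0, -0.0, -1.0]]
force: [0.2, -1.2, 0.1]
opening: 0.569
grasp_force: 0.0
```

Scaled: -0.12 m / 0.3 = -0.4, -0.11 m / 0.3 = -0.3667.

play_rows --motion '[[[0,0,-0.0333,0,0,0],[0,0,-0.1,0,0,0],[0,0,-0.2,0,0,0],[0,0,-0.3,0,0,0],[0,0,-0.3667,0,0,0],[0,0,-0.4,0,0,0],[0,0,-0.4,0,0,0],[0,0,-0.4,0,0,0]]]'

```text
time_s: 20.12
position: [0.5556, 0.3389, 0.2127]
tcp_rot: [[1.0, -0.015, 0.0], [-0.015, -1.0, 0.0], [0.0, -0.0, -1.0]]
force: [-0.6, -0.4, -0.4]
opening: 0.689
grasp_force: 0.0
```

Run:
```python
from h import *
w=imaging.capture("wrist");s=bot.read_state();print(s['time_s'],np.round(s['position'],4),s['force'])
cv2.imwrite('pics/w7.png',w['frame'][:,:,::-1])
```

```text
20.1667 [0.5549 0.3386 0.2115] [-0.0739642  -0.5024942  -0.55866085]
```

View pics/w7.png

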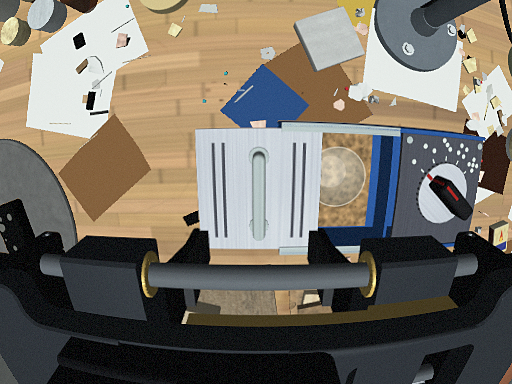

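The lid is open (handle at 259,195; bowl visible at 340,175), the dial is on one and the gripper is clear of everything.

```bash
python3 -c "
from rig import bot
print(bot.hand_in())"
```

```text
the job is handed in; nothing more can be done
None
```

I turned the dial to two, four and one, slid the lid about 85 mm to its stop with the dial left on one, kept clear of the loose things, and handed the job in at about 20 s; no verdict came back.

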